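# Take the loaded carrier off the orbital shaker

## Robot

A 7-joint arm with a two-finger parallel gripper is mounted at the origin on the work surface. World frame = base frame: x ahead of the robot, y to its left, z up, the work surface at z = 0. Lengths are in m, angles in degrees, forces in N, time in s.
With the tool pointing down it reaches from about 0.4 to 0.9 m from the base axis. Payload 5.5 kg.
Tool frame: the origin (TCP) lies at the very end of the fingers, on their centre line; the grasp point (between the pads) lies 19 mm behind it; z points along the fingers, y is the line along which they close (so a half turn about z gives the same grasp; the last joint's range is limited). The gripper opens to 92 mm and grips with 3 to 60 N. Pads are 19 mm wide; open, the fingers measure 130 mm over their backs; the gripper's body (75 mm by 190 mm) begins 47 mm behind the grasp point.
Start: joints at [84.122, 28.699, -24.465, 88.831, 12.651, 65.22, -12.049], TCP at [0.233, -0.607, 0.227] pointing down, gripper open.
Joint ranges: [-164.97, 164.97], [-17.58, 116.51], [-87.97, 89.64], [11.32, 138.91], [-80.73, 260.73], [10.89, 115.49], [-147.41, 147.41]. Speed limits (degrees/s): [147.25, 147.25, 180, 180, 180, 180, 180].

## Interface

Orientations are given as a 3x3 rotation matrix whose columns are the frame's x, y, z axes.
In Python, from plant import ctrl gives the robot as it stands.
- The arm moves only by the tool move_arm, never from a script. Its argument "deltas" is a list of rows, each a list of 3 entries, a list of its own where there are three numbers: the opening, from -1 (shut) to 1 (fully open), so that 0 is half open, then the shift along the tool's x, y, z as a fraction of full scale, then the turn about the tool's z as a fraction of full scale. In form: [[hand, [dx, dy, dz], spin], ...]. A call has 1 to 5 rows; each row is the pose to reach, as a shift and turn from the pose commanded when the call began, along the tool's axes at that moment; what a row does not reach only later rows make up. Full scale, the value 1, is 0.3 m for a shift and 0.5 rad for a turn. A row lasts 1/12 s, in which the tool goes at most 41.7 mm and 7.16 degrees, less where a joint would pass 70% of its speed; a pose out of reach is approached as far as the arm can. A call with a number of a shift or a turn outside -1 to 1 is refused whole. A call with a gripper value outside its range is refused whole. The fingers move at their own pace and stop on an object; the grip force is fixed at half the most. Time passes only in rows, so rows that repeat a pose let the fingers close. It gives the time, the measured TCP pose, the force, the opening and the grip force at its end, in the units of the state.
- ctrl.state(): the state, without advancing time (a new reading comes with each control period).
- ctrl.snapshot(name): name is "scene" or "top"; returns a dict with "img" (420x560x3 uint8, red, green, blue), "camera_matrix" (3x3 intrinsics, pixels), "dist_coeffs" ([k1, k2, p1, p2, k3] as OpenCV has them; the pictures are not rectified), "world_from_camera" (4x4, takes a point from camera to world coordinates). Camera axes: x right, y down, z forward; pixel columns grow to the right and rows downward; lengths in m; the calibration is good to about 2 mm. A picture is of the moment at which its call begins. There is no depth.
- ctrl.job_done(): hands the job in; it is judged then, once.
Trained networks look in the newest picture that a camera, given by its name, has taken for a name from the list of things; names that differ only in an ending like _2 or _b are one class to them, and where a whole thing is asked for, a point or a joint stands for the part that bears it (a point fixed in the world has none). Each returns a list of dicts, best first, with "p" (0 to 1); they miss things now and then, are a little off and sometimes report something else, mostly with a low value. They report only what shows in the picture. A call takes as long as a camera call. They do not tell look-alikes from the thing itself.
- ctrl.silhouettes(name, camera): "region" (420x560 bool, what is visible of it) and "location" ([column, row] in pixels, amid what is visible of it).
The state is a dict: "time": time; "joints": joint angles; "joint_velocities": joint speeds; "tau": joint torques, N m; "ee_pos": TCP position; "orientation": TCP orientation; "ft_force": force on the tool from outside, world axes, zero at the start; "moment": the same for the moment, N m; "grip_width": finger opening in m; "grip_force": force on a finger pad.
Only numpy, scipy, OpenCV 4.12 (cv2) and the standard library are available. Lean on these libraries where they do the work, as an engineer would, in place of code of your own. Each camera call takes 0.05 s, during which the arm holds its last target. There are 200 camera calls.

## Task

Turn all three clamp knobs around the shaker's round carrier anticlockwise, in any order, fully to their end stops, and only then lift the carrier by its middle handle with its two jars standing on it. Keep it level on the way and finish holding it still and level about 10 cm above the shaker's top, straight over where it stood: the program ends with the carrier in the grip, not put down. Leave everything else where it is.

Things in the scene. Friction and masses are not known exactly. Their poses are not given: they have to be found in the camera images.
- shaker: Fixed orbital shaker: white box 270 (x) x 260 (y) mm with a flat grey top plate 60 mm above the table. Origin: centre of its underside, on the table; its front panel faces its own -x. On its top sit the round carrier in the middle and three clamps around it.
- carrier: Loose round aluminium plate, 170 mm across, 6 thick, 0.25 to 0.5 kg, flat on the shaker's top, yaw varies. Origin: centre of underside, z up. Handle in its middle: stem 22 x 14 mm, on it a flat grip 44 long (carrier x), 14 thick (y), 30 high, top 81 above the underside. A small jar stands 48 mm either side of the centre along x, each between four 16 mm high pins.
- carrier_handle (a point): Centre of the carrier handle's grip: 67 mm above the plate's underside, on the carrier's axis (127 mm above the table while it rests on the shaker). x along the 44 mm length, y across the 14 mm thickness: take it across y, from above.
- clamp_a (a joint): Turn (rad) of the clamp in the middle of the front side (shaker -x), 105 mm from its centre: black bar knob 42 long, 14 thick, 30 high, on a 13 mm steel stem, with a steel tongue at the foot. 0: tongue points to the centre, over the carrier's rim. Grows anticlockwise from above to a hard stop at 1.6, tongue clear of the rim. Starts at 0.12 to 0.45; stiff (0.06 N m), stays where left.
- clamp_a_grip (a point): Centre of the bar knob of clamp_a, on its upright turning axis, 128 mm above the table; the knob's top is 14 mm higher. It turns with the knob: its x runs along the bar, the way the tongue points; y across the 14 mm thickness.
- clamp_b (a joint): Turn (rad) of the clamp at the back left (60 degrees left of shaker +x), 105 mm from its centre: black bar knob 42 long, 14 thick, 30 high, on a 13 mm steel stem, with a steel tongue at the foot. 0: tongue points to the centre, over the carrier's rim. Grows anticlockwise from above to a hard stop at 1.6, tongue clear of the rim. Starts at 0.12 to 0.45; stiff (0.06 N m), stays where left.
- clamp_b_grip (a point): Centre of the bar knob of clamp_b, on its upright turning axis, 128 mm above the table; the knob's top is 14 mm higher. It turns with the knob: its x runs along the bar, the way the tongue points; y across the 14 mm thickness.
- clamp_c (a joint): Turn (rad) of the clamp at the back right (60 degrees right of shaker +x), 105 mm from its centre: black bar knob 42 long, 14 thick, 30 high, on a 13 mm steel stem, with a steel tongue at the foot. 0: tongue points to the centre, over the carrier's rim. Grows anticlockwise from above to a hard stop at 1.6, tongue clear of the rim. Starts at 0.12 to 0.45; stiff (0.06 N m), stays where left.
- clamp_c_grip (a point): Centre of the bar knob of clamp_c, on its upright turning axis, 128 mm above the table; the knob's top is 14 mm higher. It turns with the knob: its x runs along the bar, the way the tongue points; y across the 14 mm thickness.
- jar_1: Small amber jar with black lid, 32 mm across, 34 mm high, about 50 g, standing loose on the carrier on its +x side between four pins. Origin: centre of its underside, z up.
- jar_2: Small amber jar with black lid, 32 mm across, 34 mm high, about 50 g, standing loose on the carrier on its -x side between four pins. Origin: centre of its underside, z up.
- spare_jar: Bystander: jar like the two on the carrier, on a front corner of the shaker's top (34 mm high). Origin: underside.
- tin: Bystander: steel tin, 36 mm across and 14 mm high, on the other front corner of the shaker's top. Origin: underside.
- oil_bottle: Bystander: amber bottle, 64 mm across, 130 mm high, on the table to the left. Origin: underside.
- beaker: Bystander: glass beaker, 70 mm across, 85 mm high, on the table to the right. Origin: underside.
There are look-alikes about, which are no part of the job. What is shaped like the jar_2 but blue, brown or green is not meant.

How it is judged (in metres and radians):
On the way, in this order (a step that is already met when the one before it is completed fails the run):
1. all three clamps turned to their end stops while the carrier still lies on the shaker (value of joint each of clamp_a, clamp_b, clamp_c above 1.48 rad and z of carrier in the frame of shaker below 0.064 m), for 0.2 s.
2. the carrier lifted clear, about level, by the fingers (z of carrier in the frame of shaker above 0.12 m and angle between carrier's own z axis and vertical below 0.15 rad and contact force between the fingers and carrier above 1 N), for 0.2 s.
At the end, for the whole second after the job is handed in: Fingers hold the carrier 60 to 160 mm above the shaker's top, within 60 mm of its centre, tilted under 0.1 rad, still (20 mm/s, 0.1 rad/s), touching neither shaker nor clamps; both jars stand between their pins; all three clamps are past 1.48 of 1.6 rad (value of joint each of clamp_a, clamp_b, clamp_c above 1.48 rad and z of carrier in the frame of shaker between 0.12 and 0.22 m and horizontal distance between carrier and shaker below 0.06 m and angle between each of jar_1, jar_2's own z axis and vertical below 0.2 rad and z of jar_1 in the frame of carrier between 0 and 0.016 m and horizontal distance between each of jar_1, jar_2 and carrier below 0.065 m and z of jar_2 in the frame of carrier between 0 and 0.016 m and angle between carrier's own z axis and vertical below 0.1 rad and linear speed of carrier below 0.02 m/s and angular speed of carrier below 0.1 rad/s and contact force between the fingers and carrier above 1 N and contact force between carrier and shaker below 0.05 N); the arm keeps its last pose, push and grip.
It fails at once if the carrier tipped by more than 0.25 rad (angle between carrier's own z axis and vertical above 0.25 rad).
It fails at once if a jar tipped over (angle between any of jar_1, jar_2's own z axis and vertical above 0.5 rad).
It fails at once if a bystander moved by more than 25 mm (distance of any of spare_jar, tin, oil_bottle, beaker from where it was at the start of the episode above 0.025 m).
It also fails if it takes over 72 s, if anything falls off the work surface, if the arm or the gripper's body presses on something with over 40 N, if the wrist force passes 120 N, or if a joint passes its speed limit or range.

## Working session

There is one attempt and no reset: what is moved stays moved. The work goes in short steps, Python scripts to look and compute and a tool call to move; the robot and the scene stay as the last step left them, time stands still between calls to the robot, and variables do not carry over. Pictures are saved under pics/ and viewed, at most 10 in all, crops included, and the job is handed in when it is done.

Besides the shell and the picture viewer there is one more tool, called after "Call:" as name(argument=value, ...) on one line, values as JSON. move_arm: Moves the arm, as the interface text tells. Its arguments: {"type":"object","properties":{"deltas":{"type":"array","items":{"type":"array"}}},"required":["deltas"]}

```bash
mkdir -p pics; ls
python3 - <<'E'
from plant import ctrl
import cv2,numpy as np
for n in("scene","top"):
    s=ctrl.snapshot(n); cv2.imwrite(f"pics/{n}0.png",s["img"][:,:,::-1])
    print(n,s["camera_matrix"],s["dist_coeffs"],s["world_from_camera"])
st=ctrl.state();print(st["time"],st["ee_pos"],st["orientation"],st["grip_width"],st["ft_force"])
for n in["shaker","carrier","carrier_handle","clamp_a","clamp_a_grip","jar_1","spare_jar","tin"]:
    for d in ctrl.silhouettes(n,"top"): print(n,round(d["p"],2),d["location"],d["region"].sum())
E
```

```text
pics
scene [[504.68890156   0.         280.89955261]
 [  0.         504.68890156 211.77750081]
 [  0.           0.           1.        ]] [-0.03167875  0.          0.          0.          0.        ] [[-0.62319465  0.56392851 -0.54186074  1.1693202 ]
 [ 0.7818955   0.46377061 -0.41660082  0.51598861]
 [ 0.016366   -0.68330188 -0.72995253  1.0084002 ]
 [ 0.          0.          0.          1.        ]]
top [[435.27051347   0.         281.28026945]
 [  0.         435.27051347 207.50788357]
 [  0.           0.           1.        ]] [-0.02325925  0.          0.          0.          0.        ] [[ 0.02426291 -0.9965963   0.0787853   0.40595313]
 [-0.99968055 -0.02474493 -0.00514742  0.00924058]
 [ 0.00707944 -0.07863524 -0.99687832  1.16997187]
 [ 0.          0.          0.          1.        ]]
0.1 [ 0.23225745 -0.60644895  0.22578718] [[ 9.33815662e-01  3.57754155e-01 -5.23239222e-04]
 [ 3.57754528e-01 -9.33814291e-01  1.60243747e-03]
 [ 8.46704003e-05 -1.68357241e-03 -9.99998579e-01]] 0.09181002252682577 [-0.49853436 -0.2229588   0.29705444]
shaker 0.59 [252.9, 187.4] 3065
carrier 0.98 [249.4, 190.5] 3085
carrier_handle 0.98 [251.0, 186.6] 3092
clamp_a 0.57 [290.2, 172.1] 146
clamp_a 0.42 [241.0, 227.0] 151
clamp_a_grip 0.56 [243.5, 227.8] 152
jar_1 0.61 [241.6, 203.4] 118
jar_1 0.54 [259.8, 172.1] 142
spare_jar 0.63 [277.1, 232.7] 108
spare_jar 0.15 [240.3, 206.1] 131
tin 0.61 [205.8, 218.8] 141
tin 0.52 [251.5, 187.8] 3073
tin 0.38 [288.4, 173.2] 141
```

Run:
```python
import cv2
a=cv2.imread("pics/top0.png")[110:270,150:360]; cv2.imwrite("pics/top0c.png",cv2.resize(a,None,fx=3.7,fy=3.7,interpolation=cv2.INTER_CUBIC))
```

```text
(no output)
```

View pics/scene0.png

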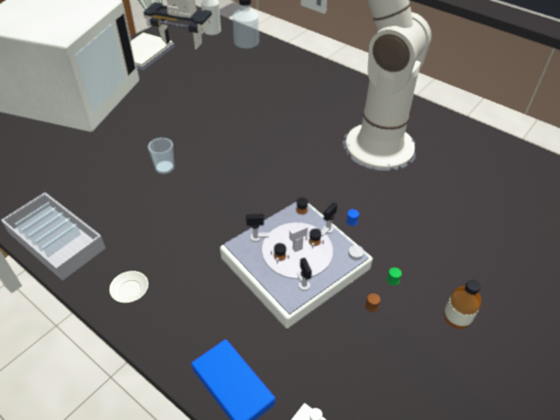

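View pics/top0c.png

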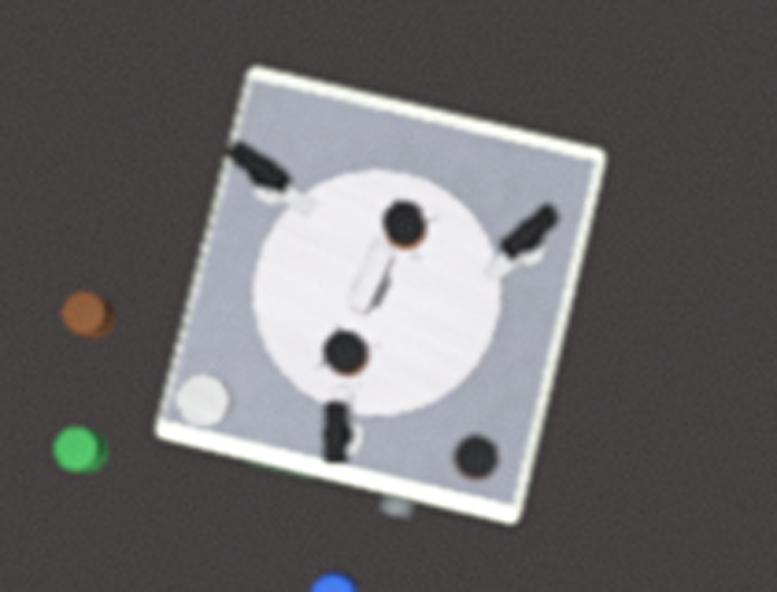

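The top view shows the shaker turned slightly, with its front side (knob a, crop 338,430) towards the robot. Knob b is at (262,165), knob c at (530,230) and the handle at (372,278). The blue, brown and green jars are on the table. Next I fit the shaker pose and the knob angles from both cameras.

```bash
cat > h.py <<'E'
from plant import ctrl
import cv2,numpy as np
from scipy.optimize import minimize
S=4
def proj(s,P):
    T=np.linalg.inv(s["world_from_camera"])
    return cv2.projectPoints(np.float64(P),cv2.Rodrigues(T[:3,:3])[0],T[:3,3],s["camera_matrix"],np.float64(s["dist_coeffs"]))[0][:,0]
def unproj(s,uv,z):
    q=cv2.undistortPoints(np.float64([[uv]]),s["camera_matrix"],np.float64(s["dist_coeffs"]))[0,0]
    W=s["world_from_camera"]; d=W[:3,:3]@[q[0],q[1],1]; return W[:3,3]+d*(z-W[2,3])/d[2]
def box(x,y,yaw,l,w,z0,z1):
    c,n=np.cos(yaw),np.sin(yaw)
    return [[x+c*a-n*b,y+n*a+c*b,z] for a in(-l/2,l/2) for b in(-w/2,w/2) for z in(z0,z1)]
def mask(s,P):
    m=np.zeros((420*S,560*S),np.uint8)
    h=cv2.convexHull(np.float32(proj(s,P)))
    cv2.fillConvexPoly(m,np.int32(np.round(((h+.5)*S-.5)*16)),255,cv2.LINE_AA,4)
    return cv2.resize(m,(560,420),interpolation=cv2.INTER_AREA)/255.
K=np.radians([180,60,-60])
def knob(p,i):
    a=p[2]+K[i]; return p[0]+.105*np.cos(a),p[1]+.105*np.sin(a),a+np.pi+p[3+i]
E
cat > fit.py <<'E'
from h import *
sn={n:ctrl.snapshot(n) for n in("top","scene")}
t=sn["top"]
# initial from crop pixels
uv=lambda c:(150+c[0]/3.7,110+c[1]/3.7)
k=[unproj(t,uv(c),.128)[:2] for c in((338,430),(262,165),(530,230))]
c0=np.mean(k,0); d=c0-k[0]; p0=np.r_[c0,np.arctan2(d[1],d[0]),.25,.25,.25]
print(np.round(p0,3),[np.linalg.norm(q-c0).round(3) for q in k])
D={n:np.clip((75-cv2.cvtColor(s["img"],cv2.COLOR_RGB2GRAY).astype(float))/50,0,1) for n,s in sn.items()}
def cost(p,cams=("top","scene")):
    e=0
    for n in cams:
        for i in range(3):
            x,y,a=knob(p,i); m=mask(sn[n],box(x,y,a,.042,.014,.112,.142))
            c=proj(sn[n],[knob(p0,i)[:2]+(.128,)])[0].astype(int); w=np.s_[c[1]-16:c[1]+17,c[0]-16:c[0]+17]
            W=m[w]; e+=((W-D[n][w])**2*(np.where(W>.05,1,.4))).sum()
    return e
for cams in(("top",),("scene",),("top","scene")):
    best=None
    for g in(.15,.3,.42):
        q=p0.copy();q[3:]=g
        sim=np.vstack([q]+[q+np.eye(6)[i]*[.006,.006,.06,.15,.15,.15][i] for i in range(6)])
        r=minimize(cost,q,args=(cams,),method="Nelder-Mead",options=dict(initial_simplex=sim,maxfev=500))
        if best is None or r.fun<best.fun:best=r
    print(cams,np.round(best.x,3),round(best.fun,1))
p=best.x; np.save("p.npy",p)
# carrier plate and handle
img=t["img"].astype(int); r=ctrl.silhouettes("carrier","top")[0]["region"].astype(np.uint8)
(cx,cy),ax,_=cv2.fitEllipse(max(cv2.findContours(r,0,1)[0],key=cv2.contourArea)); print("carrier",unproj(t,(cx,cy),.066),ax)
j=[unproj(t,l,.1)[:2] for l in((150+404/3.7,110+222/3.7),(150+346/3.7,110+352/3.7))]
dj=j[0]-j[1]; print("jars",j,np.linalg.norm(dj),"mid",(j[0]+j[1])/2,"yaw",np.degrees(np.arctan2(dj[1],dj[0])))
for i in range(3): x,y,a=knob(p,i); print("abc"[i],round(x,4),round(y,4),"bar yaw",np.degrees(a).round(1)%180)
for n,s in sn.items():
    v=s["img"][:,:,::-1].copy(); c=proj(s,[[p[0],p[1],.1]])[0].astype(int); f=5
    v=cv2.resize(v[c[1]-58:c[1]+58,c[0]-75:c[0]+75],None,fx=f,fy=f,interpolation=cv2.INTER_CUBIC)
    for i in range(3):
        x,y,a=knob(p,i); h=cv2.convexHull(np.float32(proj(s,box(x,y,a,.042,.014,.112,.142))))
        cv2.polylines(v,[np.int32((h-[c[0]-75,c[1]-58]+.5)*f)],True,(0,0,255),1)
    cv2.imwrite(f"pics/fit_{n}.png",v)
E
python3 fit.py
```

```text
[ 0.543  0.076 -0.212  0.25   0.25   0.25 ] [np.float64(0.104), np.float64(0.104), np.float64(0.104)]
('top',) [ 0.542  0.078 -0.211  0.384 -0.067  0.626] 186.6
('scene',) [ 0.543  0.082 -0.222  0.467 -0.088  0.46 ] 139.6
('top', 'scene') [ 0.542  0.08  -0.216  0.374 -0.115  0.616] 335.9
carrier [0.54026253 0.08076602 0.066     ] (63.959617614746094, 65.32044982910156)
jars [array([0.58252639, 0.06080603]), array([0.4940708 , 0.09695891])] 0.09555847161838978 mid [0.53829859 0.07888247] yaw -22.23043855799428
a 0.4391 0.1024 bar yaw 9.0
b 0.6125 0.1575 bar yaw 41.0
c 0.5735 -0.0202 bar yaw 142.9
```

View pics/fit_top.png

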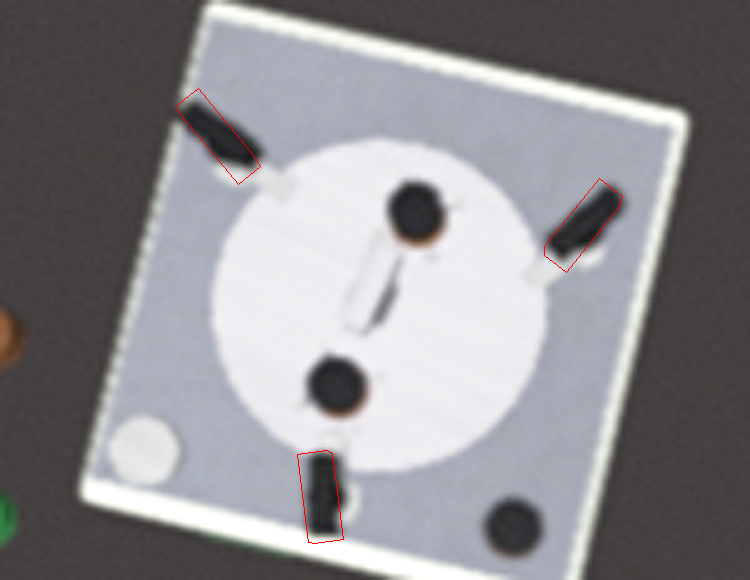

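View pics/fit_scene.png

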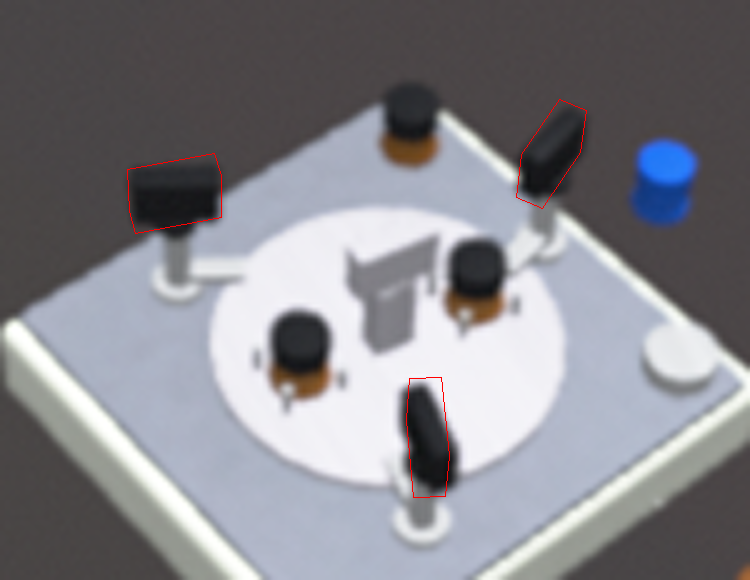

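The outlines sit close, but the dark table pulls the fitted angles off and there is a small calibration shift. I'll refit with a stricter dark threshold, bounded angles and a pixel offset for each camera.

```bash
cat > fit2.py <<'E'
from h import *
sn={n:ctrl.snapshot(n) for n in("top","scene")}
p0=np.array([.542,.079,-.215,.28,.28,.28])
G={n:cv2.cvtColor(s["img"],cv2.COLOR_RGB2GRAY).astype(float) for n,s in sn.items()}
print([(n,np.percentile(g,[1,5,20,50])) for n,g in G.items()])
M={}
for n,g in G.items():
    for i in range(3):
        c=proj(sn[n],[knob(p0,i)[:2]+(.128,)])[0].round().astype(int)
        b=(g<53).astype(np.uint8); N,L,st,ce=cv2.connectedComponentsWithStats(b)
        j=min((j for j in range(1,N) if st[j,4]>40),key=lambda j:np.linalg.norm(ce[j]-c))
        blob=cv2.dilate((L==j).astype(np.uint8),np.ones((3,3),np.uint8))
        M[n,i]=(np.s_[c[1]-18:c[1]+19,c[0]-18:c[0]+19],np.clip((75-g)/40,0,1)*(blob>0)); print(n,i,c,ce[j].round(1),st[j,4])
def cost(p):
    e=1000*(np.clip(p[3:6]-.47,0,9)**2+np.clip(.1-p[3:6],0,9)**2).sum()+.5*(p[6:]**2).sum()
    for k,n in enumerate(sn):
        for i in range(3):
            x,y,a=knob(p,i); m=mask(sn[n],box(x,y,a,.042,.014,.112,.142))
            m=cv2.warpAffine(m,np.float64([[1,0,p[6+2*k]],[0,1,p[7+2*k]]]),(560,420)); w,d=M[n,i]; e+=((m[w]-d[w])**2).sum()
    return e
best=None
for g in(.2,.35):
    q=np.r_[p0,0,0,0,0];q[3:6]=g
    sim=np.vstack([q]+[q+np.eye(10)[i]*([.005,.005,.05,.1,.1,.1]+[.7]*4)[i] for i in range(10)])
    r=minimize(cost,q,method="Nelder-Mead",options=dict(initial_simplex=sim,maxfev=1000,adaptive=True)); print(np.round(r.x,3),r.fun)
    if best is None or r.fun<best.fun:best=r
p=best.x; np.save("p.npy",p)
for i in range(3): x,y,a=knob(p,i); print("abc"[i],round(x,4),round(y,4),"bar yaw",np.degrees(a).round(1)%180)
E
python3 fit2.py
```

```text
[('top', array([62., 63., 65., 66.])), ('scene', array([39., 64., 68., 70.]))]
top 0 [240 227] [240.6 226.3] 58
top 1 [220 155] [219.8 155. ] 68
top 2 [292 172] [292.8 172.3] 70
scene 0 [329 211] [330.3 211.7] 147
scene 1 [305 268] [305.1 269.3] 127
scene 2 [254 219] [254.3 219.8] 207
[ 0.541  0.079 -0.215  0.318  0.024  0.446  0.407 -0.439  0.407  0.633] 264.74607315003544
[ 0.543  0.079 -0.216  0.332  0.033  0.454  0.469  0.5    0.52   0.551] 260.8169955162093
a 0.44 0.1017 bar yaw 6.699999999999989
b 0.6134 0.1568 bar yaw 49.5
c 0.5744 -0.0208 bar yaw 133.6
```

Run:
```python
from h import *
np.set_printoptions(linewidth=200)
g=cv2.cvtColor(cv2.imread("pics/top0.png"),cv2.COLOR_BGR2GRAY)
print(g[144:167,209:232]); print(g[216:240,230:252]);p=np.load("p.npy")
s=ctrl.snapshot("top");x,y,a=knob(p,1);print((mask(s,box(x,y,a,.042,.014,.112,.142))[144:167,209:232]*9).round().astype(int))
```

```text
[[ 63  64  72 111 162 189 180 171 172 173 173 173 174 173 172 174 175 174 174 173 174 175 175]
 [ 65  63  80 136 187 193 180 174 173 175 173 171 174 171 171 172 173 173 173 173 175 174 176]
 [ 69  65  88 153 200 195 175 172 175 175 172 174 173 172 174 173 173 173 172 171 176 175 173]
 [ 64  69  91 148 178 167 157 164 173 177 175 175 171 172 172 174 174 173 172 173 173 174 175]
 [ 64  72  96 129 132 108 110 132 158 168 173 175 171 174 172 172 174 172 172 170 173 175 176]
 [ 65  68  90 103  85  59  59  85 114 143 162 172 174 173 174 175 174 172 173 170 174 174 175]
 [ 65  64  65  69  52  40  42  50  66  96 133 155 168 171 174 173 175 172 173 171 174 174 176]
 [ 65  66  70  53  41  39  37  40  42  56  84 114 139 157 168 176 175 175 173 171 171 173 173]
 [ 75 102 122  95  53  42  36  43  40  41  47  67  91 117 142 160 173 173 172 172 171 174 174]
 [ 83 135 169 142  85  48  37  40  43  39  41  41  48  68  98 129 160 171 175 174 172 172 174]
 [ 86 149 188 168 123  82  58  45  41  45  43  41  39  41  56  90 128 153 169 175 172 173 172]
 [ 98 155 190 181 156 132 101  70  44  40  45  45  44  
[... 3698 characters left out ...]
 0 0 0 0 0 0]
 [0 0 0 1 7 9 9 9 9 9 9 9 9 9 3 0 0 0 0 0 0 0 0]
 [0 0 0 0 0 6 9 9 9 9 9 9 9 9 9 4 0 0 0 0 0 0 0]
 [0 0 0 0 0 0 5 9 9 9 9 9 9 9 9 9 5 0 0 0 0 0 0]
 [0 0 0 0 0 0 0 4 9 9 9 9 9 9 9 9 9 6 0 0 0 0 0]
 [0 0 0 0 0 0 0 0 3 9 9 9 9 9 9 9 9 9 6 0 0 0 0]
 [0 0 0 0 0 0 0 0 0 3 9 9 9 9 9 9 9 9 9 4 0 0 0]
 [0 0 0 0 0 0 0 0 0 0 2 8 9 9 9 9 9 9 9 8 1 0 0]
 [0 0 0 0 0 0 0 0 0 0 0 1 8 9 9 9 9 9 9 6 0 0 0]
 [0 0 0 0 0 0 0 0 0 0 0 0 1 7 9 9 9 9 7 0 0 0 0]
 [0 0 0 0 0 0 0 0 0 0 0 0 0 0 6 9 9 7 0 0 0 0 0]
 [0 0 0 0 0 0 0 0 0 0 0 0 0 0 0 6 8 1 0 0 0 0 0]
 [0 0 0 0 0 0 0 0 0 0 0 0 0 0 0 0 1 0 0 0 0 0 0]
 [0 0 0 0 0 0 0 0 0 0 0 0 0 0 0 0 0 0 0 0 0 0 0]
 [0 0 0 0 0 0 0 0 0 0 0 0 0 0 0 0 0 0 0 0 0 0 0]]
```

```bash
sed -e 's/(75-g)\/40/(140-g)\/95/' -e 's/,np.ones((3,3),np.uint8)/,np.ones((5,5),np.uint8)/' -e 's/box(x,y,a,.042,.014,.112,.142)/cv2.__dict__["x"] if 0 else box(x,y,a,p[10],p[11],p[12],.142)/' -e 's/cv2.__dict__\["x"\] if 0 else //' \
 -e 's/p\[6:\]\*\*2/p[6:10]**2/' -e 's/np.r_\[p0,0,0,0,0\]/np.r_[p0,0,0,0,0,.040,.013,.114]/' -e 's/np.eye(10)\[i\]\*(\[.005,.005,.05,.1,.1,.1\]+\[.7\]\*4)\[i\] for i in range(10)/np.eye(13)[i]*([.005,.005,.05,.1,.1,.1]+[.7]*4+[-.004,-.003,.005])[i] for i in range(13)/' -e 's/maxfev=1000/maxfev=1500/' -e 's/.1-p\[3:6\]/-.2-p[3:6]/;s/p\[3:6\]-.47/p[3:6]-.7/' -e '/^print(\[(n/d' fit2.py > fit3.py; python3 fit3.py
```

```text
top 0 [240 227] [240.6 226.4] 57
top 1 [220 155] [219.8 155. ] 68
top 2 [292 172] [292.8 172.3] 70
scene 0 [329 211] [330.4 211.6] 147
scene 1 [305 268] [305.1 269.3] 127
scene 2 [254 219] [254.3 219.9] 206
[ 0.541  0.079 -0.215  0.102  0.129  0.38   0.255 -0.448  0.449  0.373
  0.037  0.011  0.108] 141.7370323243633
[ 0.543  0.079 -0.216  0.13   0.124  0.502  0.428  0.254  0.541  0.332
  0.037  0.012  0.111] 144.0017942535822
a 0.4389 0.1013 bar yaw 173.5
b 0.6122 0.1565 bar yaw 55.099999999999994
c 0.5733 -0.0212 bar yaw 129.5
```

Knob turns now come out near a≈0.2, b≈0.13 and c≈0.42, and the centre at (0.541, 0.079) agrees with the carrier ellipse and the jar midpoint. I'll start moving towards knob c.

Call:
move_arm(deltas=[[0.1,[0.09,-0.07,0],0],[0.1,[0.18,-0.14,0],0],[0.1,[0.27,-0.21,0],0],[0.1,[0.36,-0.29,0],0],[0.1,[0.44,-0.355,0],0]])

```text
time: 1.32
ee_pos: [0.3188, -0.458, 0.2268]
orientation: [[0.933, 0.359, 0.0], [0.359, -0.933, 0.0], [0.0, -0.0, -1.0]]
ft_force: [0.7, 0.4, 0.6]
grip_width: 0.063
grip_force: 0.0
```

Call:
move_arm(deltas=[[0.1,[0.09,-0.07,0],0],[0.1,[0.18,-0.14,0],0],[0.1,[0.27,-0.21,0],0],[0.1,[0.36,-0.29,0],0],[0.1,[0.44,-0.355,0],0]])

```text
time: 1.73
ee_pos: [0.4038, -0.3113, 0.2271]
orientation: [[0.933, 0.359, 0.0], [0.359, -0.933, -0.0], [0.0, 0.0, -1.0]]
ft_force: [0.6, -0.3, 0.2]
grip_width: 0.051
grip_force: 0.0
```

Call:
move_arm(deltas=[[0.1,[0.09,-0.07,0],0],[0.1,[0.18,-0.14,0],0],[0.1,[0.27,-0.21,0],0],[0.1,[0.36,-0.29,0],0],[0.1,[0.44,-0.355,0],0]])

```text
time: 2.15
ee_pos: [0.489, -0.1645, 0.2271]
orientation: [[0.933, 0.359, 0.001], [0.359, -0.933, -0.0], [0.001, 0.0, -1.0]]
ft_force: [0.1, 0.5, -0.3]
grip_width: 0.0503
grip_force: 0.0
```

```bash
cat > st.py <<'E'
from plant import ctrl
import numpy as np,sys
s=ctrl.state();R=np.array(s["orientation"]);p=np.array(s["ee_pos"])
print("t",s["time"],"p",p.round(4),"yaw",np.degrees(np.arctan2(R[1,0],R[0,0])).round(2),"tilt",np.degrees(np.arccos(-R[2,2])).round(2),"j",np.round(s["joints"],0),"F",np.round(s["ft_force"],1),"M",np.round(s["moment"],2),"w",round(s["grip_width"],4),"g",round(s["grip_force"],1))
T={"c":(.573,-.021,-50),"a":(.439,.1015,-2),"b":(.612,.1565,55)}
if len(sys.argv)>1:
    t=T[sys.argv[1]] if len(sys.argv)==2 else tuple(map(float,sys.argv[1:4]))
    d=R.T@np.r_[t[0]-p[0],t[1]-p[1],0]; y=np.degrees(np.arctan2(R[1,0],R[0,0]))
    print("to target units",(d/.3).round(3),"spin total",(np.radians((y-t[2]))/.5).round(3),"dz to TCP .112",(p[2]-.112)/.3)
E
python3 st.py c
```

```text
t 2.15 p [ 0.489  -0.1645  0.2271] yaw 21.02 tilt 0.05 j [ 48.  17. -38. 108.  12.  60. -64.] F [ 0.1  0.5 -0.3] M [-0.01 -0.    0.04] w 0.0503 g 0.0
to target units [ 0.433 -0.346  0.   ] spin total 2.479 dz to TCP .112 0.3838177141354142
```

Joint 7 rules out c's -50° grasp. The order will be a, b, c, then the handle.

Call:
move_arm(deltas=[[0.1,[0.016,-0.09,0],0],[0.1,[0.032,-0.18,0],0],[0.1,[0.05,-0.27,0],0],[0.1,[0.065,-0.36,0],0],[0.1,[0.08,-0.445,0],0]])

```text
time: 2.57
ee_pos: [0.4623, -0.0321, 0.2269]
orientation: [[0.934, 0.358, 0.0], [0.358, -0.934, -0.0], [0.0, 0.0, -1.0]]
ft_force: [0.4, -0.4, -0.1]
grip_width: 0.0507
grip_force: 0.0
```

Call:
move_arm(deltas=[[0.1,[0.016,-0.09,0],0.08],[0.1,[0.032,-0.18,0],0.16],[0.1,[0.05,-0.27,0],0.24],[0.1,[0.065,-0.36,0],0.32],[0.1,[0.08,-0.445,0],0.4]])

```text
time: 2.98
ee_pos: [0.437, 0.101, 0.2271]
orientation: [[0.987, 0.163, 0.001], [0.163, -0.987, -0.0], [0.001, 0.0, -1.0]]
ft_force: [0.5, 0.1, 1.2]
grip_width: 0.0502
grip_force: 0.0
```

Call:
move_arm(deltas=[[0.1,[0,0,0],0.15],[0.1,[0,0,0],0.3],[0.1,[0,0,0],0.4],[0.1,[0,0,0],0.4]])

```text
time: 3.32
ee_pos: [0.4374, 0.0998, 0.2269]
orientation: [[0.999, -0.035, 0.001], [-0.035, -0.999, -0.0], [0.001, 0.0, -1.0]]
ft_force: [-0.3, 0.1, -0.1]
grip_width: 0.0508
grip_force: 0.0
```

```bash
python3 st.py a
python3 - <<'E'
from h import *
s=ctrl.snapshot("scene"); v=s["img"][:,:,::-1]; c=proj(s,[[.5,.08,.13]])[0].astype(int)
cv2.imwrite("pics/a1.png",cv2.resize(v[c[1]-75:c[1]+75,c[0]-95:c[0]+95],None,fx=4,fy=4,interpolation=cv2.INTER_CUBIC))
E
```

```text
t 3.3167 p [0.4374 0.0998 0.2269] yaw -2.02 tilt 0.04 j [  26.   10.  -46.  116.    8.   57. -116.] F [-0.3  0.1 -0.1] M [0.02 0.03 0.01] w 0.0508 g 0.0
to target units [ 0.005 -0.006  0.   ] spin total -0.001 dz to TCP .112 0.3831577078067193
```

View pics/a1.png

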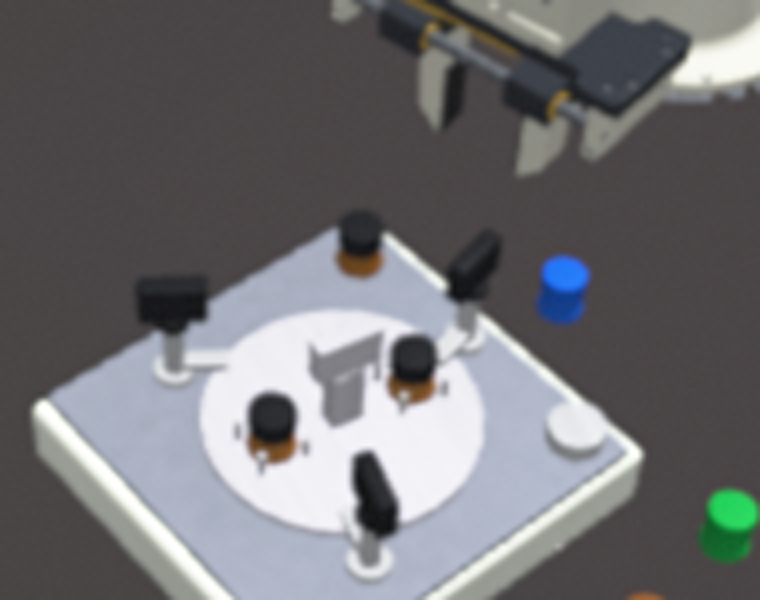

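The picture shows the fingers straddling above knob a at about crop (475,265), and the rest of the scene looks undisturbed. I'll descend and grip.

Call:
move_arm(deltas=[[0.1,[0.005,-0.005,0.08],0],[0.1,[0.005,-0.005,0.16],0],[0.1,[0.005,-0.005,0.24],0],[0.1,[0.005,-0.005,0.28],0],[0.1,[0.005,-0.005,0.28],0]])

```text
time: 3.78
ee_pos: [0.4369, 0.1004, 0.1405]
orientation: [[0.999, -0.033, -0.005], [-0.033, -0.999, -0.0], [-0.005, 0.0, -1.0]]
ft_force: [0.1, -0.3, 0.2]
grip_width: 0.0505
grip_force: 0.0
```

Call:
move_arm(deltas=[[0.1,[0,0,0.05],0],[0.1,[0,0,0.1],0],[0.1,[0,0,0.1],0]])

```text
time: 4.03
ee_pos: [0.4382, 0.1006, 0.1119]
orientation: [[0.999, -0.034, -0.002], [-0.034, -0.999, -0.0], [-0.002, 0.0, -1.0]]
ft_force: [0.1, -0.2, -0.6]
grip_width: 0.0504
grip_force: 0.0
```

Call:
move_arm(deltas=[[-1,[0,0,0],0],[-1,[0,0,0],0],[-1,[0,0,0],0],[-1,[0,0,0],0],[-1,[0,0,0],0]])

```text
time: 4.45
ee_pos: [0.4395, 0.1011, 0.1135]
orientation: [[0.999, -0.034, 0.002], [-0.034, -0.999, 0.0], [0.002, -0.0, -1.0]]
ft_force: [0.8, 4.2, 0.3]
grip_width: 0.0217
grip_force: 2.6
```

```bash
python3 st.py a
```

```text
t 4.45 p [0.4395 0.1011 0.1135] yaw -1.96 tilt 0.09 j [  19.   21.  -41.  122.   20.   44. -127.] F [0.8 4.2 0.3] M [ 1.18 -0.02 -0.05] w 0.0217 g 2.6
to target units [-0.002 -0.001 -0.   ] spin total 0.001 dz to TCP .112 0.004959761298821697
```

Call:
move_arm(deltas=[[-1,[0,0,0],0],[-1,[0,0,0],0],[-1,[0,0,0],0]])

```text
time: 4.7
ee_pos: [0.4401, 0.1018, 0.1141]
orientation: [[0.999, -0.034, 0.003], [-0.034, -0.999, 0.0], [0.002, -0.001, -1.0]]
ft_force: [-2.0, 1.0, 9.5]
grip_width: 0.0136
grip_force: 38.2
```

```bash
python3 st.py a
```

```text
t 4.7 p [0.4401 0.1018 0.1141] yaw -1.93 tilt 0.15 j [  19.   21.  -41.  122.   20.   44. -127.] F [-2.   1.   9.5] M [ 0.18  0.38 -0.03] w 0.0136 g 38.2
to target units [-0.003  0.001 -0.   ] spin total 0.002 dz to TCP .112 0.006917140087690973
```

Call:
move_arm(deltas=[[-1,[0,0,0],-0.19],[-1,[0,0,0],-0.38],[-1,[0,0,0],-0.57],[-1,[0,0,0],-0.76],[-1,[0,0,0],-0.95]])

```text
time: 5.12
ee_pos: [0.44, 0.1019, 0.1141]
orientation: [[0.902, 0.431, 0.002], [0.431, -0.902, 0.001], [0.002, 0.001, -1.0]]
ft_force: [-1.5, 1.3, 9.4]
grip_width: 0.014
grip_force: 38.4
```

Call:
move_arm(deltas=[[-1,[0,0,0],-0.19],[-1,[0,0,0],-0.38],[-1,[0,0,0],-0.57],[-1,[0,0,0],-0.76],[-1,[0,0,0],-0.95]])

```text
time: 5.53
ee_pos: [0.44, 0.102, 0.1141]
orientation: [[0.605, 0.796, 0.002], [0.796, -0.605, 0.001], [0.002, 0.001, -1.0]]
ft_force: [-1.9, 2.5, 10.5]
grip_width: 0.0137
grip_force: 38.4
```

```bash
python3 st.py a
```

```text
t 5.5333 p [0.44   0.102  0.1141] yaw 52.75 tilt 0.14 j [ 29.  25. -54. 121.  28.  47. -79.] F [-1.9  2.5 10.5] M [ 0.38  0.53 -0.07] w 0.0137 g 38.4
to target units [-0.003 -0.002 -0.   ] spin total 1.911 dz to TCP .112 0.006970409816547535
```

Now I turn the rest of the way, ending slowly against the stop.

Call:
move_arm(deltas=[[-1,[0,0,0],-0.19],[-1,[0,0,0],-0.38],[-1,[0,0,0],-0.57],[-1,[0,0,0],-0.72],[-1,[0,0,0],-0.8]])

```text
time: 5.95
ee_pos: [0.4399, 0.1021, 0.1141]
orientation: [[0.248, 0.969, 0.002], [0.969, -0.248, 0.001], [0.001, 0.002, -1.0]]
ft_force: [-2.7, 1.1, 11.9]
grip_width: 0.0139
grip_force: 38.5
```

Call:
move_arm(deltas=[[-1,[0,0,0],-0.05],[-1,[0,0,0],-0.1],[-1,[0,0,0],-0.15],[-1,[0,0,0],-0.15]])

```text
time: 6.28
ee_pos: [0.4399, 0.1021, 0.1141]
orientation: [[0.179, 0.984, 0.002], [0.984, -0.179, 0.001], [0.002, 0.002, -1.0]]
ft_force: [-1.5, 1.3, 12.0]
grip_width: 0.0137
grip_force: 38.8
```

```bash
python3 st.py a
```

```text
t 6.2833 p [0.4399 0.1021 0.1141] yaw 79.7 tilt 0.13 j [ 34.  28. -60. 121.  33.  49. -57.] F [-1.5  1.3 12. ] M [ 0.35  0.57 -0.47] w 0.0137 g 38.8
to target units [-0.003 -0.003 -0.   ] spin total 2.852 dz to TCP .112 0.006914652694449455
```

Knob a is at its stop: the moment jumped to 0.47 N m at yaw 79.7°. I'll release it and go to b at (0.613, 0.157), yaw 55°.

Call:
move_arm(deltas=[[0.1,[0,0,0],0],[0.1,[0,0,0],0],[0.1,[0,0,0],0],[0.1,[0,0,0],0],[0.1,[0,0,0],0]])

```text
time: 6.7
ee_pos: [0.4384, 0.1007, 0.1125]
orientation: [[0.179, 0.984, -0.001], [0.984, -0.179, -0.0], [-0.001, -0.001, -1.0]]
ft_force: [-0.0, -0.2, -0.9]
grip_width: 0.0426
grip_force: 0.0
```

Call:
move_arm(deltas=[[0.1,[0,0,-0.07],0],[0.1,[0,0,-0.14],0],[0.1,[0,0,-0.21],0],[0.1,[0,0,-0.27],0],[0.1,[0,0,-0.27],0]])

```text
time: 7.12
ee_pos: [0.4405, 0.1017, 0.1963]
orientation: [[0.179, 0.984, 0.004], [0.984, -0.179, 0.0], [0.001, 0.004, -1.0]]
ft_force: [1.1, 0.5, -0.4]
grip_width: 0.0504
grip_force: 0.0
```

Call:
move_arm(deltas=[[0.1,[0.06,0.12,0],0.09],[0.1,[0.12,0.23,0],0.18],[0.1,[0.18,0.34,0],0.27],[0.1,[0.24,0.45,0],0.36],[0.1,[0.284,0.536,0],0.45]])

```text
time: 7.53
ee_pos: [0.6141, 0.1563, 0.1918]
orientation: [[0.397, 0.918, -0.001], [0.918, -0.397, -0.001], [-0.001, -0.001, -1.0]]
ft_force: [1.0, 1.1, 1.1]
grip_width: 0.0503
grip_force: 0.0
```

Call:
move_arm(deltas=[[0.1,[0,0,0],0.12],[0.1,[0,0,0],0.24],[0.1,[0,0,0],0.36],[0.1,[0,0,0],0.41],[0.1,[0,0,0],0.41]])

```text
time: 7.95
ee_pos: [0.6117, 0.1559, 0.1926]
orientation: [[0.573, 0.82, -0.002], [0.82, -0.573, -0.001], [-0.002, -0.001, -1.0]]
ft_force: [0.1, -0.2, 0.4]
grip_width: 0.0507
grip_force: 0.0
```

```bash
python3 st.py .6132 .1571 55
```

```text
t 7.95 p [0.6117 0.1559 0.1926] yaw 55.06 tilt 0.1 j [ 19.  36. -52.  93.  30.  66. -75.] F [ 0.1 -0.2  0.4] M [ 0.   -0.01 -0.04] w 0.0507 g 0.0
to target units [ 0.006  0.002 -0.   ] spin total 0.002 dz to TCP .112 0.26855349446018245
```

Call:
move_arm(deltas=[[0.1,[0.006,0.002,0.07],0],[0.1,[0.006,0.002,0.14],0],[0.1,[0.006,0.002,0.2],0],[0.1,[0.006,0.002,0.265],0],[0.1,[0.006,0.002,0.265],0]])

```text
time: 8.37
ee_pos: [0.611, 0.1554, 0.1098]
orientation: [[0.572, 0.82, -0.007], [0.82, -0.572, -0.002], [-0.006, -0.004, -1.0]]
ft_force: [-0.2, -0.5, -0.0]
grip_width: 0.0503
grip_force: 0.0
```

Call:
move_arm(deltas=[[-1,[0,0,0],0],[-1,[0,0,0],0],[-1,[0,0,0],0],[-1,[0,0,0],0],[-1,[0,0,0],0]])

```text
time: 8.78
ee_pos: [0.6146, 0.1573, 0.1154]
orientation: [[0.573, 0.82, 0.002], [0.82, -0.573, 0.0], [0.001, 0.001, -1.0]]
ft_force: [0.3, -1.0, -0.7]
grip_width: 0.0213
grip_force: 0.0
```

Call:
move_arm(deltas=[[-1,[0,0,0],0],[-1,[0,0,0],0],[-1,[0,0,0],0],[-1,[0,0,0],0]])

```text
time: 9.12
ee_pos: [0.6136, 0.158, 0.1151]
orientation: [[0.572, 0.82, 0.0], [0.82, -0.572, 0.001], [0.001, -0.0, -1.0]]
ft_force: [-3.1, 0.7, 5.6]
grip_width: 0.0139
grip_force: 29.9
```

```bash
python3 st.py .6132 .1571 55
```

```text
t 9.1167 p [0.6136 0.158  0.1151] yaw 55.09 tilt 0.03 j [ 17.  41. -48.  96.  35.  59. -78.] F [-3.1  0.7  5.6] M [0.22 0.65 0.  ] w 0.0139 g 29.9
to target units [-0.003  0.    -0.   ] spin total 0.003 dz to TCP .112 0.010189034515118017
```

Call:
move_arm(deltas=[[-1,[0,0,0],-0.19],[-1,[0,0,0],-0.38],[-1,[0,0,0],-0.57],[-1,[0,0,0],-0.76],[-1,[0,0,0],-0.95]])

```text
time: 9.53
ee_pos: [0.6132, 0.1582, 0.115]
orientation: [[0.129, 0.992, -0.001], [0.992, -0.129, 0.001], [0.001, -0.001, -1.0]]
ft_force: [-4.2, 1.4, 6.3]
grip_width: 0.0137
grip_force: 29.9
```

Call:
move_arm(deltas=[[-1,[0,0,0],-0.19],[-1,[0,0,0],-0.38],[-1,[0,0,0],-0.57],[-1,[0,0,0],-0.76],[-1,[0,0,0],-0.95]])

```text
time: 9.95
ee_pos: [0.6128, 0.1581, 0.115]
orientation: [[-0.339, 0.941, -0.001], [0.941, 0.339, 0.0], [0.001, -0.001, -1.0]]
ft_force: [-5.8, 0.7, 7.7]
grip_width: 0.014
grip_force: 29.9
```

Call:
move_arm(deltas=[[-1,[0,0,0],-0.19],[-1,[0,0,0],-0.38],[-1,[0,0,0],-0.57],[-1,[0,0,0],-0.76],[-1,[0,0,0],-0.9]])

```text
time: 10.37
ee_pos: [0.6124, 0.1579, 0.115]
orientation: [[-0.714, 0.7, -0.002], [0.7, 0.714, -0.0], [0.001, -0.001, -1.0]]
ft_force: [-6.3, -0.4, 8.8]
grip_width: 0.0137
grip_force: 29.9
```

Call:
move_arm(deltas=[[-1,[0,0,0],-0.06],[-1,[0,0,0],-0.12],[-1,[0,0,0],-0.17],[-1,[0,0,0],-0.17]])

```text
time: 10.7
ee_pos: [0.6125, 0.1578, 0.115]
orientation: [[-0.768, 0.64, -0.002], [0.64, 0.768, 0.0], [0.002, -0.001, -1.0]]
ft_force: [-6.4, -1.2, 9.1]
grip_width: 0.0138
grip_force: 30.2
```

```bash
python3 st.py b
```

```text
t 10.7 p [0.6125 0.1578 0.115 ] yaw 140.19 tilt 0.13 j [ 25.  50. -65.  96.  49.  67.  -2.] F [-6.4 -1.2  9.1] M [-0.02  1.3  -0.53] w 0.0138 g 30.2
to target units [-0.001 -0.004  0.   ] spin total 2.974 dz to TCP .112 0.010044543838434913
```

b is at its stop too (moment 0.53 N m at yaw 140°). On to c.

Call:
move_arm(deltas=[[0.1,[0,0,0],0],[0.1,[0,0,0],0],[0.1,[0,0,0],0],[0.1,[0,0,0],0],[0.1,[0,0,0],0]])

```text
time: 11.12
ee_pos: [0.6141, 0.1568, 0.114]
orientation: [[-0.767, 0.641, 0.0], [0.641, 0.767, -0.0], [-0.0, -0.0, -1.0]]
ft_force: [0.2, 0.3, -1.3]
grip_width: 0.0426
grip_force: 0.0
```

Call:
move_arm(deltas=[[0.1,[0,0,-0.07],0],[0.1,[0,0,-0.14],0],[0.1,[0,0,-0.21],0],[0.1,[0,0,-0.27],0],[0.1,[0,0,-0.27],0]])

```text
time: 11.53
ee_pos: [0.6157, 0.1585, 0.1992]
orientation: [[-0.767, 0.641, 0.005], [0.641, 0.767, 0.002], [-0.003, 0.005, -1.0]]
ft_force: [0.7, 1.3, -0.1]
grip_width: 0.0505
grip_force: 0.0
```

Call:
move_arm(deltas=[[0.1,[-0.06,-0.12,0],0.07],[0.1,[-0.12,-0.23,0],0.14],[0.1,[-0.18,-0.34,0],0.21],[0.1,[-0.24,-0.45,0],0.28],[0.1,[-0.281,-0.538,0],0.36]])

```text
time: 11.95
ee_pos: [0.5744, -0.0246, 0.194]
orientation: [[-0.637, 0.771, -0.001], [0.771, 0.637, -0.001], [-0.0, -0.002, -1.0]]
ft_force: [0.7, -0.7, -0.1]
grip_width: 0.0503
grip_force: 0.0
```

Call:
move_arm(deltas=[[0.1,[0,0,0],0],[0.1,[0,0,0],0]])

```text
time: 12.12
ee_pos: [0.5746, -0.0239, 0.1941]
orientation: [[-0.637, 0.771, -0.001], [0.771, 0.637, -0.001], [0.0, -0.002, -1.0]]
ft_force: [-0.4, 1.0, 1.4]
grip_width: 0.0504
grip_force: 0.0
```

```bash
python3 st.py .5735 -.0202 130
```

```text
t 12.1167 p [ 0.5746 -0.0239  0.1941] yaw 129.54 tilt 0.09 j [ 49.  41. -71. 101.  42.  70.   6.] F [-0.4  1.   1.4] M [ 0.07 -0.14  0.03] w 0.0504 g 0.0
to target units [ 0.012  0.005 -0.   ] spin total -0.016 dz to TCP .112 0.27379972801247837
```

Call:
move_arm(deltas=[[0.1,[0.012,0.005,0.07],0],[0.1,[0.012,0.005,0.14],0],[0.1,[0.012,0.005,0.2],0],[0.1,[0.012,0.005,0.27],0],[0.1,[0.012,0.005,0.27],0]])

```text
time: 12.53
ee_pos: [0.5714, -0.0158, 0.1104]
orientation: [[-0.643, 0.766, -0.006], [0.766, 0.643, 0.001], [0.004, -0.004, -1.0]]
ft_force: [-0.1, -1.2, -0.7]
grip_width: 0.0507
grip_force: 0.0
```

Call:
move_arm(deltas=[[-1,[0,0,0],0],[-1,[0,0,0],0],[-1,[0,0,0],0],[-1,[0,0,0],0],[-1,[0,0,0],0]])

```text
time: 12.95
ee_pos: [0.5746, -0.0169, 0.1152]
orientation: [[-0.64, 0.768, 0.002], [0.768, 0.64, -0.0], [-0.001, 0.001, -1.0]]
ft_force: [0.1, -1.1, 1.0]
grip_width: 0.022
grip_force: 0.0
```

Call:
move_arm(deltas=[[-1,[0,0,0],0],[-1,[0,0,0],0],[-1,[0,0,0],0],[-1,[0,0,0],0]])

```text
time: 13.28
ee_pos: [0.5727, -0.0185, 0.1146]
orientation: [[-0.64, 0.769, -0.002], [0.769, 0.64, -0.003], [-0.001, -0.004, -1.0]]
ft_force: [-5.1, -2.9, 4.6]
grip_width: 0.0137
grip_force: 30.0
```

```bash
python3 st.py .5735 -.0202 200.3
```

```text
t 13.2833 p [ 0.5727 -0.0185  0.1146] yaw 129.77 tilt 0.21 j [ 46.  46. -66. 104.  47.  63.   1.] F [-5.1 -2.9  4.6] M [-0.5   0.85  0.07] w 0.0137 g 30.0
to target units [-0.006 -0.002  0.   ] spin total -2.462 dz to TCP .112 0.008748191649743109
```

Call:
move_arm(deltas=[[-1,[0,0,0],-0.19],[-1,[0,0,0],-0.38],[-1,[0,0,0],-0.57],[-1,[0,0,0],-0.76],[-1,[0,0,0],-0.95]])

```text
time: 13.7
ee_pos: [0.5721, -0.0194, 0.1146]
orientation: [[-0.922, 0.387, -0.004], [0.387, 0.922, -0.005], [0.002, -0.006, -1.0]]
ft_force: [-8.7, -4.9, 8.8]
grip_width: 0.0138
grip_force: 30.0
```

Call:
move_arm(deltas=[[-1,[0,0,0],-0.19],[-1,[0,0,0],-0.38],[-1,[0,0,0],-0.57],[-1,[0,0,0],-0.76],[-1,[0,0,0],-0.95]])

```text
time: 14.12
ee_pos: [0.5719, -0.0205, 0.1146]
orientation: [[-0.997, -0.076, -0.005], [-0.076, 0.997, -0.006], [0.005, -0.006, -1.0]]
ft_force: [-9.0, -7.0, 10.9]
grip_width: 0.0138
grip_force: 30.0
```

Call:
move_arm(deltas=[[-1,[0,0,0],-0.19],[-1,[0,0,0],-0.38],[-1,[0,0,0],-0.48],[-1,[0,0,0],-0.56],[-1,[0,0,0],-0.56]])

```text
time: 14.53
ee_pos: [0.572, -0.0212, 0.1146]
orientation: [[-0.939, -0.345, -0.005], [-0.345, 0.939, -0.007], [0.007, -0.005, -1.0]]
ft_force: [-9.5, -9.6, 11.6]
grip_width: 0.0137
grip_force: 30.1
```

```bash
python3 st.py .5735 -.0202 199.3
```

```text
t 14.5333 p [ 0.572  -0.0212  0.1146] yaw -159.82 tilt 0.48 j [ 50.  55. -78. 104.  58.  72.  65.] F [-9.5 -9.6 11.6] M [-1.66  1.76 -0.5 ] w 0.0137 g 30.1
to target units [-0.006  0.001 -0.   ] spin total -12.536 dz to TCP .112 0.008620354042892705
```

Call:
move_arm(deltas=[[0.1,[0,0,0],0],[0.1,[0,0,0],0],[0.1,[0,0,0],0],[0.1,[0,0,0],0],[0.1,[0,0,0],0]])

```text
time: 14.95
ee_pos: [0.5741, -0.0167, 0.1143]
orientation: [[-0.938, -0.347, 0.0], [-0.347, 0.938, 0.0], [-0.0, 0.0, -1.0]]
ft_force: [-0.2, 0.3, 0.1]
grip_width: 0.0431
grip_force: 0.0
```

Call:
move_arm(deltas=[[0.1,[0,0,-0.07],0],[0.1,[0,0,-0.14],0],[0.1,[0,0,-0.21],0],[0.1,[0,0,-0.27],0],[0.1,[0,0,-0.27],0]])

```text
time: 15.37
ee_pos: [0.5759, -0.0157, 0.199]
orientation: [[-0.938, -0.347, 0.005], [-0.347, 0.938, 0.001], [-0.005, -0.001, -1.0]]
ft_force: [1.1, -0.3, 0.6]
grip_width: 0.0505
grip_force: 0.0
```

Call:
move_arm(deltas=[[0.1,[0,-0.13,0],0.15],[0.1,[0,-0.26,0],0.3],[0.1,[0,-0.39,0],0.45],[0.1,[0,-0.52,0],0.6],[0.1,[0,-0.6,0],0.75]])

```text
time: 15.78
ee_pos: [0.637, -0.1913, 0.1939]
orientation: [[-1.0, 0.029, -0.001], [0.029, 1.0, -0.002], [0.001, -0.002, -1.0]]
ft_force: [-0.8, -0.3, -0.5]
grip_width: 0.0504
grip_force: 0.0
```

Call:
move_arm(deltas=[[0.1,[0,0,0],0.15],[0.1,[0,0,0],0.3],[0.1,[0,0,0],0.45],[0.1,[0,0,0],0.6],[0.1,[0,0,0],0.7]])

```text
time: 16.2
ee_pos: [0.6362, -0.1857, 0.1943]
orientation: [[-0.931, 0.366, -0.001], [0.366, 0.931, 0.0], [0.001, -0.0, -1.0]]
ft_force: [-0.0, -0.4, 0.8]
grip_width: 0.0504
grip_force: 0.0
```

```bash
python3 st.py .542 .0796 158
python3 - <<'E'
from h import *
s=ctrl.snapshot("top"); v=s["img"][:,:,::-1]; c=proj(s,[[.542,.08,.1]])[0].astype(int)
w1=cv2.resize(v[c[1]-60:c[1]+60,c[0]-75:c[0]+75],None,fx=5,fy=5,interpolation=cv2.INTER_CUBIC)
o=(c[0]-75,c[1]-60)
for p,col in(((.542,.0796,.141),(0,0,255)),):
    for yaw in(-12,-22):
        y=np.radians(yaw);u=np.array([np.cos(y),np.sin(y),0])*.022
        q=proj(s,[np.array(p)-u,np.array(p)+u]); cv2.line(w1,*[tuple(np.int32((k-o+.5)*5)) for k in q],(0,0,255) if yaw==-12 else (0,200,0),1)
cv2.imwrite("pics/h1.png",w1)
j=[(d["location"],round(d["p"],2),unproj(s,d["location"],.1)[:2].round(4)) for d in ctrl.silhouettes("jar_1","top")]; print(j)
E
```

```text
t 16.2 p [ 0.6362 -0.1857  0.1943] yaw 158.56 tilt 0.05 j [ 57.  51. -73.  88.  49.  78.  48.] F [-0.  -0.4  0.8] M [ 0.07 -0.13 -0.01] w 0.0504 g 0.0
to target units [0.615 0.708 0.001] spin total 0.019 dz to TCP .112 0.2743289079930348
[([256.3, 169.5], 0.64, array([0.5836, 0.068 ])), ([171.1, 229.0], 0.6, array([0.4309, 0.2729])), ([242.9, 271.9], 0.56, array([0.3308, 0.0934])), ([171.7, 194.8], 0.53, array([0.5153, 0.2752]))]
```

View pics/h1.png

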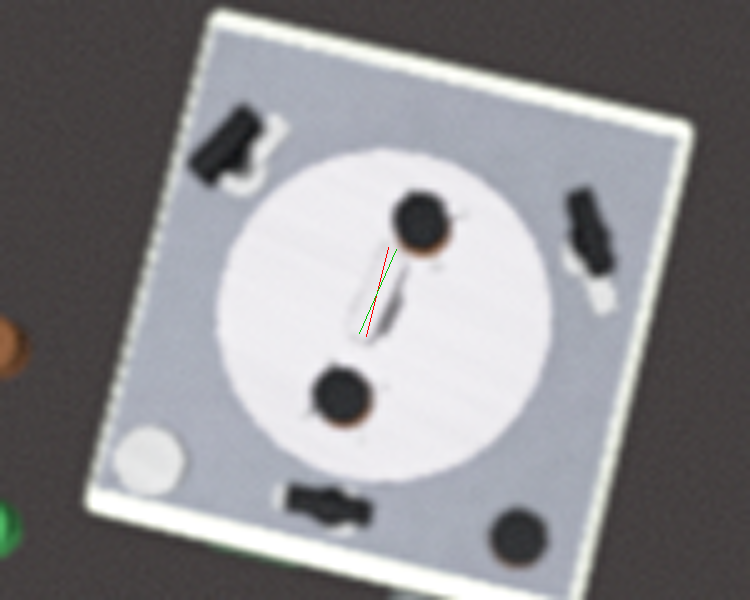

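All three tongues now point clear of the rim. The jars stand at (421,221) and (342,395), and the green line at -22° lies along the handle. I'll move over the handle.

Call:
move_arm(deltas=[[0.1,[0.06,0.07,0],0.03],[0.1,[0.12,0.14,0],0.03],[0.1,[0.18,0.21,0],0.03],[0.1,[0.25,0.28,0],0.03],[0.1,[0.308,0.354,0],0.03]])

```text
time: 16.72
ee_pos: [0.5875, -0.0523, 0.1946]
orientation: [[-0.927, 0.374, -0.001], [0.374, 0.927, -0.0], [0.001, -0.0, -1.0]]
ft_force: [0.3, 0.9, -0.4]
grip_width: 0.0506
grip_force: 0.0
```

Call:
move_arm(deltas=[[0.1,[0.07,0.08,0],0],[0.1,[0.14,0.16,0],0],[0.1,[0.21,0.24,0],0],[0.1,[0.27,0.31,0],0],[0.1,[0.305,0.352,0],0]])

```text
time: 17.13
ee_pos: [0.5419, 0.0826, 0.1953]
orientation: [[-0.929, 0.37, -0.0], [0.37, 0.929, 0.001], [0.0, 0.001, -1.0]]
ft_force: [-0.2, 0.4, -0.1]
grip_width: 0.0505
grip_force: 0.0
```

Call:
move_arm(deltas=[[0.1,[0,0,0],0],[0.1,[0,0,0],0],[0.1,[0,0,0],0]])

```text
time: 17.38
ee_pos: [0.5441, 0.0779, 0.1949]
orientation: [[-0.927, 0.376, -0.0], [0.376, 0.927, -0.001], [-0.0, -0.001, -1.0]]
ft_force: [0.3, -1.0, 1.1]
grip_width: 0.0503
grip_force: 0.0
```

```bash
python3 st.py .541 .0795 157.5
```

```text
t 17.3833 p [0.5441 0.0779 0.1949] yaw 157.91 tilt 0.04 j [ 43.  42. -77. 104.  44.  71.  20.] F [ 0.3 -1.   1.1] M [ 0.08 -0.14  0.05] w 0.0503 g 0.0
to target units [ 0.011  0.001 -0.   ] spin total 0.014 dz to TCP .112 0.27618055935094915
```

Call:
move_arm(deltas=[[0.1,[0.01,0.001,0.07],0],[0.1,[0.01,0.001,0.14],0],[0.1,[0.01,0.001,0.2],0],[0.1,[0.01,0.001,0.24],0],[0.1,[0.01,0.001,0.28],0]])

```text
time: 17.8
ee_pos: [0.5413, 0.0789, 0.11]
orientation: [[-0.926, 0.378, -0.001], [0.378, 0.926, -0.0], [0.001, -0.0, -1.0]]
ft_force: [0.3, 0.1, 0.6]
grip_width: 0.0504
grip_force: 0.0
```

Call:
move_arm(deltas=[[-0.4,[0,0,0],0],[-0.4,[0,0,0],0],[-0.4,[0,0,0],0]])

```text
time: 18.05
ee_pos: [0.5417, 0.0805, 0.112]
orientation: [[-0.926, 0.376, 0.001], [0.376, 0.926, 0.001], [-0.001, 0.001, -1.0]]
ft_force: [0.7, 0.2, 1.1]
grip_width: 0.0349
grip_force: 0.0
```

```bash
python3 st.py .541 .0795 157.5;python3 - <<'E'
from h import *
s=ctrl.snapshot("scene"); v=s["img"][:,:,::-1]; c=proj(s,[[.54,.08,.13]])[0].astype(int)
cv2.imwrite("pics/h2.png",cv2.resize(v[c[1]-55:c[1]+55,c[0]-70:c[0]+70],None,fx=5,fy=5,interpolation=cv2.INTER_CUBIC))
E
```

```text
t 18.05 p [0.5417 0.0805 0.112 ] yaw 157.88 tilt 0.07 j [ 39.  47. -71. 108.  50.  64.  16.] F [0.7 0.2 1.1] M [ 0.02 -0.17  0.  ] w 0.0349 g 0.0
to target units [ 0.001 -0.004 -0.   ] spin total 0.013 dz to TCP .112 -1.0711144174853824e-06
```

View pics/h2.png

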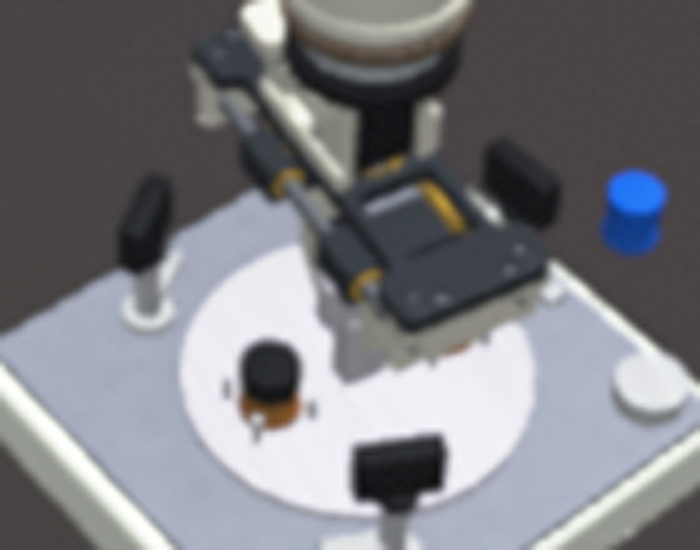

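The fingers straddle the handle at about (345,340), the near jar stands in place at (270,370) and the knobs are clear. I'll close the fingers gently.

Call:
move_arm(deltas=[[-0.55,[0,0,0.008],0],[-0.55,[0,0,0.008],0],[-0.6,[0,0,0.008],0],[-0.65,[0,0,0.008],0],[-0.7,[0,0,0.008],0]])

```text
time: 18.52
ee_pos: [0.5413, 0.0806, 0.1091]
orientation: [[-0.927, 0.376, 0.001], [0.376, 0.927, 0.001], [-0.0, 0.001, -1.0]]
ft_force: [1.0, 1.0, -0.9]
grip_width: 0.015
grip_force: 0.8
```

Call:
move_arm(deltas=[[-1,[0,0,0],0],[-1,[0,0,0],0],[-1,[0,0,0],0],[-1,[0,0,0],0],[-1,[0,0,0],0]])

```text
time: 18.93
ee_pos: [0.5413, 0.0807, 0.1091]
orientation: [[-0.927, 0.376, 0.001], [0.376, 0.927, 0.001], [-0.0, 0.001, -1.0]]
ft_force: [0.3, 2.9, 1.3]
grip_width: 0.0138
grip_force: 30.0
```

```bash
python3 st.py .541 .0795 157.5
```

```text
t 18.9333 p [0.5413 0.0807 0.1091] yaw 157.92 tilt 0.05 j [ 39.  47. -70. 108.  50.  63.  16.] F [0.3 2.9 1.3] M [ 0.48 -0.37 -0.04] w 0.0138 g 30.0
to target units [-0.001 -0.004 -0.   ] spin total 0.015 dz to TCP .112 -0.009802745650399671
```

Firm, centred grip. I'll lift slowly, with small speed changes between rows.

Call:
move_arm(deltas=[[-1,[0,0,-0.004],0],[-1,[0,0,-0.01],0],[-1,[0,0,-0.02],0],[-1,[0,0,-0.033],0],[-1,[0,0,-0.046],0]])

```text
time: 19.35
ee_pos: [0.5408, 0.0799, 0.1227]
orientation: [[-0.926, 0.376, -0.001], [0.376, 0.926, -0.0], [0.0, -0.001, -1.0]]
ft_force: [-0.3, -0.4, -3.4]
grip_width: 0.0135
grip_force: 30.0
```

Call:
move_arm(deltas=[[-1,[0,0,-0.013],0],[-1,[0,0,-0.026],0],[-1,[0,0,-0.039],0],[-1,[0,0,-0.052],0],[-1,[0,0,-0.065],0]])

```text
time: 19.77
ee_pos: [0.5411, 0.0803, 0.1426]
orientation: [[-0.927, 0.376, 0.0], [0.376, 0.927, -0.0], [-0.0, 0.0, -1.0]]
ft_force: [-0.4, -0.2, -3.2]
grip_width: 0.0139
grip_force: 30.0
```

```bash
python3 st.py .541 .0795 157.5
```

```text
t 19.7667 p [0.5411 0.0803 0.1426] yaw 157.9 tilt 0.01 j [ 40.  45. -73. 107.  48.  66.  18.] F [-0.4 -0.2 -3.2] M [ 0.03 -0.21 -0.01] w 0.0139 g 30.0
to target units [-0.001 -0.003  0.   ] spin total 0.014 dz to TCP .112 0.10203617768694435
```

Call:
move_arm(deltas=[[-1,[0,0,-0.015],0],[-1,[0,0,-0.03],0],[-1,[0,0,-0.045],0],[-1,[0,0,-0.06],0],[-1,[0,0,-0.075],0]])

```text
time: 20.18
ee_pos: [0.5411, 0.0803, 0.1651]
orientation: [[-0.927, 0.376, 0.0], [0.376, 0.927, -0.0], [-0.0, 0.0, -1.0]]
ft_force: [-0.2, 0.5, -3.8]
grip_width: 0.0138
grip_force: 30.0
```

Call:
move_arm(deltas=[[-1,[0,0,-0.015],0],[-1,[0,0,-0.03],0],[-1,[0,0,-0.045],0],[-1,[0,0,-0.06],0],[-1,[0,0,-0.075],0]])

```text
time: 20.6
ee_pos: [0.541, 0.0803, 0.1876]
orientation: [[-0.927, 0.376, 0.0], [0.376, 0.927, -0.0], [-0.0, -0.0, -1.0]]
ft_force: [-0.0, -0.1, -3.9]
grip_width: 0.0136
grip_force: 30.0
```

Call:
move_arm(deltas=[[-1,[0,0,-0.015],0],[-1,[0,0,-0.03],0],[-1,[0,0,-0.043],0],[-1,[0,0,-0.053],0],[-1,[0,0,-0.06],0]])

```text
time: 21.02
ee_pos: [0.5412, 0.0803, 0.2056]
orientation: [[-0.926, 0.376, 0.0], [0.376, 0.926, 0.0], [-0.0, 0.0, -1.0]]
ft_force: [0.8, -1.6, -3.7]
grip_width: 0.0138
grip_force: 30.0
```

Call:
move_arm(deltas=[[-1,[0,0,0],0],[-1,[0,0,0],0],[-1,[0,0,0],0],[-1,[0,0,0],0],[-1,[0,0,0],0]])

```text
time: 21.43
ee_pos: [0.5409, 0.0803, 0.2049]
orientation: [[-0.927, 0.376, -0.0], [0.376, 0.927, -0.0], [0.0, -0.0, -1.0]]
ft_force: [0.7, 0.6, -4.5]
grip_width: 0.0139
grip_force: 30.0
```

```bash
python3 st.py .541 .0795 157.5;python3 - <<'E'
from h import *
s=ctrl.snapshot("scene"); v=s["img"][:,:,::-1]; c=proj(s,[[.54,.08,.17]])[0].astype(int)
cv2.imwrite("pics/h3.png",cv2.resize(v[c[1]-65:c[1]+70,c[0]-85:c[0]+85],None,fx=4,fy=4,interpolation=cv2.INTER_CUBIC))
E
```

```text
t 21.4333 p [0.5409 0.0803 0.2049] yaw 157.9 tilt 0.02 j [ 43.  41. -78. 104.  43.  71.  21.] F [ 0.7  0.6 -4.5] M [ 0.04 -0.12  0.01] w 0.0139 g 30.0
to target units [-0.001 -0.002 -0.   ] spin total 0.014 dz to TCP .112 0.3097397227461996
```

View pics/h3.png

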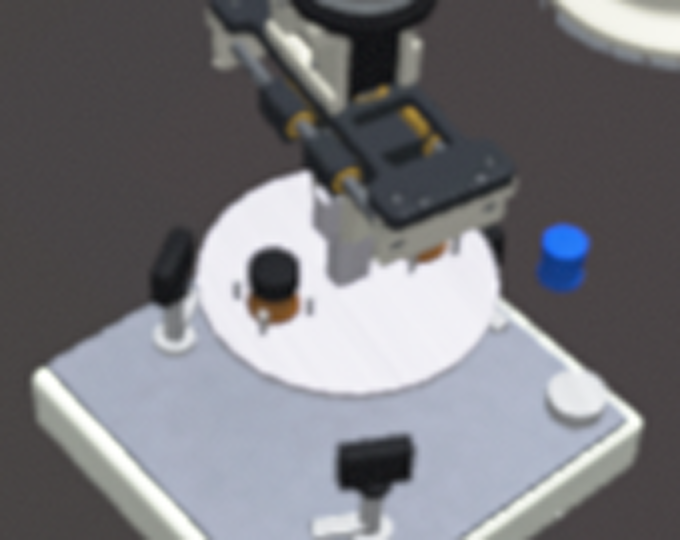

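The carrier hangs level about 96 mm up. One jar stands between its pins at (273,285), the other is visible behind the gripper at (430,250), and the knobs are turned clear. Handing in.

```bash
python3 -c "
from plant import ctrl
print(ctrl.job_done())"
```

```text
the job is handed in; nothing more can be done
None
```

The job is handed in: all three clamps were turned to their end stops, and the carrier is held still and level about 96 mm above the shaker's top, over where it stood, with both jars on it; the hand-in call gave no verdict.

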